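# Load a cartridge fuse and lock the bayonet cap

## Task

Stand the fuse with the red band upright in the empty well of the grey fuse holder and let go of it. Then lower the black bayonet cap over it with its wing in line with the white marks, push it down against the spring and twist it a quarter turn clockwise (seen from above) until the wing lines up with the red marks. Finish while still gripping the cap and pressing it fully home, rim flush on the holder, without letting go, and leave the other fuses and everything else on the bench alone.

Things in the scene. Friction and masses are not known exactly. Their poses are not given: they have to be found in the camera images.
- fuse_red: Loose cartridge fuse: white ceramic cylinder, diameter 20 mm, 70 mm long, steel ends, red band around it and a red dot on its top end; 35 to 70 g. Starts upright in one of the three holes of the rack. Origin at the centre of its lower end, z up along it (top end at z = 70 mm).
- fuse_blue: Same fuse with a blue band and dot, standing in another hole of the rack; stays there.
- fuse_yellow: Same fuse with a yellow band and dot, standing in another hole of the rack; stays there.
- rack: Fixed grey block, 186 (x) x 50 (y) x 40 (z) mm, with three round holes of 23.5 mm, 30 mm deep, in a row along its x, 64 mm apart. The fuses stand in them with tops 80 mm above the bench, 40 mm above the rack. Origin at the centre of the underside, z up. Stands left or right of the holder, the cap on the other side.
- holder: Fixed fuse holder: grey housing 140 (x) x 110 (y) x 45 (z) mm with a brass well in its middle; origin at the centre of its underside, z up. White marks on its top along +x and -x: the cap goes on with its wing in this line. Red marks along +y and -y: the wing is in this line when locked. Two binding posts (red, black), 12 mm high, at x = 55, y = +-40 mm.
- well_mouth (a point): Centre of the well's mouth, on its axis, 65 mm above the bench. Bore 23.5 mm, lead-in 27 mm. Around it a brass flange, diameter 43, from 57 to 65 mm height, with two notches 16 mm wide at the holder's +x and -x; below it a 29 mm neck. A fuse in the well stands on a sprung contact: lower end 29 mm, top 99 mm above the bench (34 mm above the mouth), 8 mm lower once the cap is home.
- cap_seat (a point): Point on the well's axis on the housing's top, 45 mm above the bench: where the cap's origin is when fully home. Heights of the cap's rim above the bench: lugs enter the notches at 63 mm, cap's ceiling meets the fuse at 53, lugs free below the flange under 49, rim on the housing at 45.
- contact (a joint): Sprung contact at the bottom of the well, in m: 0 at rest, grows as the fuse is pressed down; 0.008 with the cap fully home, end of travel 0.011. Its spring pushes up with about 4 N at 0 and 10 N at 0.008.
- cap: Loose black bayonet cap, standing on the bench on its open end: sleeve of outer diameter 54, inner 48, height 50 mm, closed on top (inner ceiling 46 mm above the rim), orange wing on top. Two lugs inside at its +x and -x, 8 mm wide, reaching in to 16.5 mm from the axis, 2 to 8 mm above the rim. 80 to 150 g. Origin at the centre of the open rim, z up.
- spool: Bystander: white spool with red wire, diameter 64 mm, 42 mm high, origin at the centre of its underside.
- screwdriver: Bystander: red screwdriver, 180 mm, lying on the bench between robot and holder.
- can: Bystander: blue spray can, diameter 52 mm, 140 mm high, origin at the centre of its underside.
- meter: Bystander: yellow and black multimeter, 160 x 85 x 36 mm, lying, origin at the centre of its underside.
- cap_wing (a point): Centre of the cap's orange wing (white line on top), 64 mm above the rim. The wing is 44 mm long (cap's x, in line with the lugs), 12 thick (y), 28 high (50 to 78 mm above the rim). The lugs pass the notches with the wing within about 7 degrees of the white marks, either way round. Pressed down, it turns only clockwise from above, 90 to 97 degrees, to a stop. Let go, the spring lifts it 4 mm.
- parts_tray: Bystander: fixed blue tray of small parts, 160 x 120 x 35 mm, off to the left.
Mind the look-alikes: they are no part of the job. Leave any purple or turquoise look-alike of the fuse_red alone.

How it is judged (in metres and radians):
On the way, in this order (a step that is already met when the one before it is completed fails the run):
1. the red fuse stands upright in the well on its contact, let go (z of fuse_red in the frame of holder below 0.033 m and horizontal distance between fuse_red and well_mouth below 0.005 m and angle between fuse_red's own z axis and vertical below 0.15 rad and contact force between the fingers and fuse_red below 0.1 N), for 0.2 s.
2. the cap is pushed down over the fuse, lugs through the notches, not yet turned, the spring pressed (z of cap in the frame of cap_seat below 0.004 m and horizontal distance between cap and cap_seat below 0.005 m and angle between the x axis of cap and the x axis of holder, either way round below 0.3 rad and value of joint contact above 0.004 m), for 0.05 s.
At the end, for the whole second after the job is handed in: Red fuse in the well (5 mm of its axis), pressed over 5 mm on its spring; cap rim within 2.5 mm of flush, 4 mm of the axis, tilt under 3.4 degrees, wing within 11 degrees of the red marks; fingers grip the cap with over 3 N, cap still (z of cap in the frame of cap_seat below 0.0025 m and horizontal distance between cap and cap_seat below 0.004 m and angle between cap's own z axis and vertical below 0.06 rad and angle between the x axis of cap and the y axis of holder, either way round below 0.2 rad and value of joint contact above 0.005 m and horizontal distance between fuse_red and well_mouth below 0.005 m and z of fuse_red in the frame of holder below 0.025 m and contact force between the fingers and cap above 3 N and linear speed of cap below 0.02 m/s); the arm keeps its last pose, push and grip.
It fails at once if another fuse was moved by more than 30 mm (distance of any of fuse_blue, fuse_yellow from where it was at the start of the episode above 0.03 m).
It fails at once if a bystander was moved by more than 40 mm (distance of any of spool, screwdriver, can, meter from where it was at the start of the episode above 0.04 m).
It also fails if it takes over 58 s, if anything falls off the work surface, if the arm or the gripper's body presses on something with over 40 N, if the wrist force passes 120 N, or if a joint passes its speed limit or range.

## Robot

A 7-joint arm with a two-finger parallel gripper is mounted at the origin on the work surface. World frame = base frame: x ahead of the robot, y to its left, z up, the work surface at z = 0. Lengths are in mm, angles in rad, forces in N, time in s.
With the tool pointing down it reaches from about 425 to 975 mm from the base axis. Payload 16.7 kg.
Tool frame: the origin (TCP) lies midway between the tips of the shut fingers; the grasp point (between the pads) lies 19 mm behind it; z points along the fingers, y is the line along which they close (so a half turn about z gives the same grasp; the last joint's range is limited). The gripper opens to 85 mm and grips with 20 to 120 N. Pads are 22 mm wide; open, the fingers measure 114 mm over their backs; the gripper's body (76 mm by 85 mm) begins 54 mm behind the grasp point. The pads swing forward as they close: fully open they stand 13 mm farther back than shut.
Start: joints at [-1.427, 0.426, 0.074, 1.606, -0.034, 1.111, -0.067], TCP at [195.48, 646.037, 231.302] pointing down, gripper open.
Joint ranges: [-2.85, 2.85], [-0.5, 2.14], [-1.23, 1.37], [0.21, 2.46], [-1.02, 4.16], [0.16, 2.05], [-2.73, 2.73]. Speed limits (rad/s): [1.89, 1.89, 2.39, 2.39, 3.01, 3.01, 3.01].

## Interface

Orientations are given as a unit quaternion [w, x, y, z].
In Python, from cell import sensors, vision, ticket gives the robot as it stands.
- The arm moves only by the tool send_rows, never from a script. Its argument "deltas" is text: rows parted by semicolons, each of 6 numbers parted by spaces: the shift along the tool's x, y, z in m, then the turn, a rotation vector about the tool's x, y, z in rad. In form: x y z rx ry rz; .... A call has 1 to 10 rows; each row is the pose to reach, as a shift and turn from the pose commanded when the call began, along the tool's axes at that moment; what a row does not reach only later rows make up. A row lasts 1/10 s, in which the tool goes at most 50 mm and 8.59 degrees, less where a joint would pass 70% of its speed; a pose out of reach is approached as far as the arm can. A call with a gripper value outside its range is refused whole. "fingers" is the opening, from 0 (shut) to 1 (fully open), set as the call begins (left out, the last holds). The fingers move at their own pace and stop on an object; the grip force is fixed at half the most. Time passes only in rows, so rows that repeat a pose let the fingers close. It gives the time, the measured TCP pose, the force, the opening and the grip force at its end, in the units of the state.
- sensors.get_state(): the state, without advancing time (a new reading comes with each control period).
- vision.read_camera(name): name is "scene" or "top" or "wrist"; returns a dict with "img" (400x640x3 uint8, red, green, blue), "depth" (400x640 float32, mm along the optical axis (not along the pixel's ray), 0 where there is no reading), "K" (3x3 intrinsics, pixels), "R" (3x3) and "t" (3): a world point X has camera coordinates R X + t; the wrist camera has in their place "mount" (4x4, takes a point from camera to tool coordinates, whose origin is the TCP and whose axes are the flange's). Camera axes: x right, y down, z forward; pixel columns grow to the right and rows downward; lengths in mm; the calibration is good to about 2 mm. A picture is of the moment at which its call begins: read the wrist's pose just before it.
- ticket.hand_in(): hands the job in; it is judged then, once.
Trained networks look in a picture, given as the dict that the camera call returned (one of the last four; its "shot" number tells which), for a name from the list of things; names that differ only in an ending like _2 or _b are one class to them, and where a whole thing is asked for, a point or a joint stands for the part that bears it (a point fixed in the world has none). Each returns a list of dicts, best first, with "score" (0 to 1); they miss things now and then, are a little off and sometimes report something else, mostly with a low value. They report only what shows in the picture. A call takes as long as a camera call. They do not tell look-alikes from the thing itself.
- vision.spot_in(picture, thing): "extent" ([left, top, right, bottom] in pixels, round what is visible of it).
The state is a dict: "clock": time; "joints": joint angles; "joint_vel": joint speeds; "joint_torque": joint torques, N m; "ee_pos": TCP position; "tool_rot": TCP orientation; "force": force on the tool from outside, world axes, zero at the start; "ft_torque": the same for the moment, N m; "finger_gap": finger opening in mm; "grip_force": force on a finger pad.
Only numpy, scipy, OpenCV 4.12 (cv2) and the standard library are available. Lean on these libraries where they do the work, as an engineer would, in place of code of your own. Each camera call takes 0.05 s, during which the arm holds its last target. There are 200 camera calls.

## Working session

There is one attempt and no reset: what is moved stays moved. The work goes in short steps, Python scripts to look and compute and a tool call to move; the robot and the scene stay as the last step left them, time stands still between calls to the robot, and variables do not carry over. Pictures are saved under pics/ and viewed, at most 10 in all, crops included, and the job is handed in when it is done.

Besides the shell and the picture viewer there is one more tool, called after "Call:" as a command line: name --argument value ..., lists and objects as JSON in quotes. send_rows: Moves the arm, as the interface text tells. Its arguments: {"type":"object","properties":{"deltas":{"type":"string"},"fingers":{"type":"number"}},"required":["deltas"]}

```bash
mkdir -p pics; cat > h.py <<'E'
import numpy as np,cv2
from scipy.spatial.transform import Rotation as Ro
from cell import sensors,vision,ticket
def rot(s): q=s["tool_rot"]; return Ro.from_quat([q[1],q[2],q[3],q[0]])
def cloud(p,s=None):
    K=np.array(p["K"]);d=p["depth"];v,u=np.mgrid[:400,:640]
    c=np.stack([(u-K[0,2])/K[0,0]*d,(v-K[1,2])/K[1,1]*d,d],-1)
    if "R" in p and p["R"] is not None: X=(c-np.array(p["t"]))@np.array(p["R"])
    else:
        M=np.array(p["mount"]); X=(c@M[:3,:3].T+M[:3,3])@rot(s).as_matrix().T+np.array(s["ee_pos"])
    X[d<=0]=np.nan
    return X
def save(p,n): cv2.imwrite("pics/"+n,cv2.cvtColor(p["img"],cv2.COLOR_RGB2BGR))
E
python3 - <<'E'
from h import *
s=sensors.get_state();print(s)
for n in("top","scene"):
    p=vision.read_camera(n);save(p,n+"0.png");X=cloud(p)
    np.savez(n+"0.npz",X=X,img=p["img"])
    print(n,p["R"],p["t"])
    for t in("fuse_red","rack","holder","cap","cap_wing","can","spool"):
        for r in vision.spot_in(p,t)[:4]:
            e=[int(x) for x in r["extent"]];c=X[(e[1]+e[3])//2,(e[0]+e[2])//2]
            print(t,round(r["score"],2),e,np.round(c))
E
```

```text
{'clock': 0.0, 'joints': array([-1.42649654,  0.42674307,  0.07383386,  1.60661321, -0.03409625,
        1.11083016, -0.06709347]), 'joint_vel': array([ 1.46162672e-04, -8.61806849e-04, -5.54920153e-04,  1.89353434e-05,
       -2.24421571e-04,  4.67477014e-04,  9.45846152e-04]), 'joint_torque': array([-6.11585019e-04, -9.49835730e+01,  3.76005158e+00, -4.63524842e+01,
        1.90642179e-02,  1.00845969e-02,  2.17499235e-05]), 'ee_pos': array([195.37146163, 645.66611503, 230.59998622]), 'tool_rot': array([-5.00806056e-05,  1.46376124e-01,  9.89228783e-01, -6.65564620e-04]), 'force': array([-0.09398876,  0.43032267, -0.25091852]), 'ft_torque': array([-0.0459363 ,  0.07016352, -0.02446804]), 'grip_force': 0.0, 'finger_gap': 85.19474153578774}
top [[ 0.01662239 -0.99986086  0.00140144]
 [-0.98752738 -0.0166368  -0.15656592]
 [ 0.15656745  0.00121854 -0.98766652]] [ 132.61263306  551.10878394 1070.89237348]
fuse_red 0.61 [412, 238, 428, 242] [ 449. -143.   69.]
fuse_red 0.59 [418, 176, 436, 190] [ 613. -170.   56.]
fuse_red 0.4 [416, 210, 428, 218] [ 522. -150.   67.]
rack 0.16 [277, 141
[... 452 characters left out ...]
 0.01680932]
 [ 0.55926924 -0.46592122 -0.68566415]
 [-0.51188375  0.45650072 -0.72772393]] [-467.42485507 -206.88066557 1560.57022187]
fuse_red 0.75 [228, 260, 237, 287] [ 634. -175.   61.]
fuse_red 0.69 [213, 236, 224, 260] [ 541. -154.   42.]
fuse_red 0.57 [187, 283, 202, 306] [ 621. -268.   52.]
fuse_red 0.51 [198, 215, 209, 237] [ 468. -149.   54.]
rack 0.65 [134, 229, 209, 286] [ 491. -254.   42.]
rack 0.23 [212, 169, 263, 198] [369.  17.  20.]
holder 0.98 [237, 206, 306, 258] [585. -27.  44.]
cap 0.75 [324, 156, 344, 182] [524. 242.  51.]
cap_wing 0.9 [325, 155, 344, 183] [524. 242.  51.]
can 0.7 [206, 277, 235, 331] [ 713. -251.  113.]
spool 0.66 [362, 201, 387, 233] [716. 206.  45.]
```

```bash
python3 - <<'E'
import cv2
a=cv2.imread("pics/top0.png")[100:300,220:520];cv2.imwrite("pics/t1.png",cv2.resize(a,(780,520),interpolation=2))
a=cv2.imread("pics/scene0.png")[130:340,100:410];cv2.imwrite("pics/s1.png",cv2.resize(a,(775,525),interpolation=2))
E
```

```text
(no output)
```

View pics/t1.png

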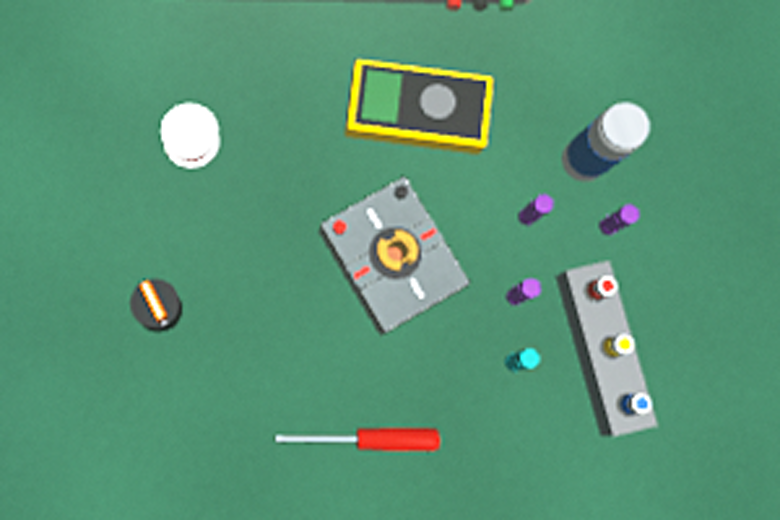

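View pics/s1.png

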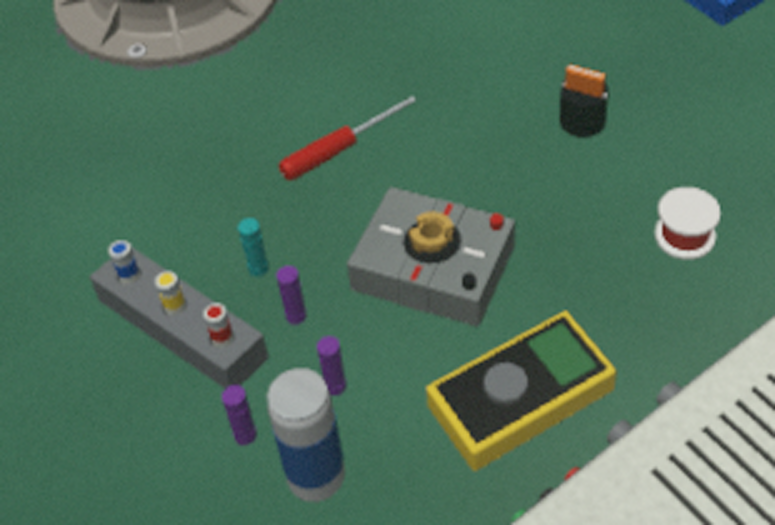

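The red fuse is in the rack hole nearest the can (top px ≈ 453,210), the holder well is at px ≈ 372,197, and the cap is at px ≈ 280,217. There are purple and turquoise look-alikes between the rack and the holder.

```bash
cat >> h.py <<'E'
def hit(p,u,v,z,s=None):
    K=np.array(p["K"]);r=np.array([(u-K[0,2])/K[0,0],(v-K[1,2])/K[1,1],1.])
    if "R" in p and p["R"] is not None:
        R=np.array(p["R"]);o=-R.T@np.array(p["t"]);d=R.T@r
    else:
        M=np.array(p["mount"]);W=rot(s).as_matrix();o=W@M[:3,3]+np.array(s["ee_pos"]);d=W@(M[:3,:3]@r)
    return o+d*(z-o[2])/d[2]
def plan(x,y,yaw,z=None):
    """tool-frame shift (m) and turn about z (rad) to bring TCP to x,y[,z] with tool y-axis at world angle yaw (mod pi)"""
    s=sensors.get_state();R=rot(s);e=np.array(s["ee_pos"]);t=np.array([x,y,e[2] if z is None else z])
    ty=R.as_matrix()[:,1];a=np.arctan2(ty[1],ty[0]);d=(yaw-a+np.pi/2)%np.pi-np.pi/2
    tx=R.as_matrix()[:,2]
    print("shift",np.round(R.inv().apply(t-e)/1000,4),"turn rz",round(-d,3),"ee",e.round(1),"yaw",round(a,3),"toolz",tx.round(4),"j7",s["joints"][6].round(2))
E
python3 - <<'E'
from h import *
p=vision.read_camera("top")
f=lambda x,y,z:hit(p,220+(x+.5)/2.6-.5,100+(y+.5)/2.6-.5,z)[:2].round(1)
for n,a in dict(red=(607,286,80),yel=(625,344,80),blu=(642,404,80),well=(396,251,65),wp=(374,217,45),wm=(418,288,45),rp=(428,233,45),rm=(362,272,45),redpost=(339,228,57),blkpost=(402,192,57),wing1=(145,285,78),wing2=(164,321,78),cap=(155,304,60),pu1=(544,204,70),pu2=(629,215,70),pu3=(531,289,70),tq=(529,358,70),can=(627,128,140),spool=(190,133,42),hc1=(322,226,45),hc2=(407,180,45),hc3=(469,285,45),hc4=(385,333,45)).items(): print(n,f(*a))
E
```

```text
red [ 533.4 -233.5]
yel [ 471.8 -250.2]
blu [ 409.2 -265.4]
well [570.2 -11. ]
wp [611.8  10.4]
wm [532.9 -37.8]
rp [594.7 -49.4]
rm [549.6  23.8]
redpost [596.2  50.3]
blkpost [637.9 -19.1]
wing1 [526.4 258.8]
wing2 [488.2 237.4]
cap [508.4 249.3]
pu1 [ 624.  -171.8]
pu2 [ 613.3 -264. ]
pu3 [ 530.2 -155.2]
tq [ 456.1 -151.1]
can [ 689.4 -239.3]
spool [705.9 217.8]
hc1 [600.6  68.2]
hc2 [654.7 -26.6]
hc3 [537.1 -94. ]
hc4 [482.6  -1.3]
```

```bash
python3 - <<'E'
from h import *
plan(480,250,1.6,260)
p=vision.read_camera("wrist");print(p["mount"],p["K"])
E
```

```text
shift [-0.387  -0.2967 -0.0287] turn rz -0.323 ee [195.5 646.  231.3] yaw 1.277 toolz [-1.e-04 -0.e+00 -1.e+00] j7 -0.07
[[-1.37871875e-04 -9.46408283e-01 -3.22972665e-01  8.41893793e+01]
 [ 9.99999843e-01  4.49197764e-05 -5.58512598e-04  8.58061957e-03]
 [ 5.43088809e-04 -3.22972691e-01  9.46408129e-01 -1.44031925e+02]
 [ 0.00000000e+00  0.00000000e+00  0.00000000e+00  1.00000000e+00]] [[289.66953694   0.         321.20303929]
 [  0.         289.66953694 194.19050119]
 [  0.           0.           1.        ]]
```

Call:
send_rows --deltas "-0.387 -0.297 -0.029 0 0 -0.32;-0.387 -0.297 -0.029 0 0 -0.32;-0.387 -0.297 -0.029 0 0 -0.32;-0.387 -0.297 -0.029 0 0 -0.32;-0.387 -0.297 -0.029 0 0 -0.32;-0.387 -0.297 -0.029 0 0 -0.32;-0.387 -0.297 -0.029 0 0 -0.32;-0.387 -0.297 -0.029 0 0 -0.32;-0.387 -0.297 -0.029 0 0 -0.32;-0.387 -0.297 -0.029 0 0 -0.32"

```text
clock: 1.9
ee_pos: [481.4, 246.8, 260.9]
tool_rot: [0.0, -0.012, 1.0, 0.0]
force: [0.3, 0.7, 0.1]
finger_gap: 85.5
grip_force: 0.0
```

```bash
python3 - <<'E'
from h import *
s=sensors.get_state();p=vision.read_camera("wrist");save(p,"w1.png")
X=cloud(p,s);I=p["img"].astype(int)
m=(I[...,0]>180)&(I[...,2]<110)&(X[...,2]>60)
Q=X[m];print(m.sum(),np.nanmean(Q,0),np.nanmin(Q,0),np.nanmax(Q,0))
top=Q[Q[:,2]>73][:,:2].astype(np.float32);r=cv2.minAreaRect(top);print(r,np.linalg.svd(top-top.mean(0),full_matrices=False)[2][0])
plan(550,-200,1.82,260)
print(s["clock"],s["joints"].round(2))
E
```

```text
521 [551.02047444  71.92430955  70.39474529] [489.76231105 -33.22293999  60.08080567] [600.81870924 264.85152819  80.99778934]
((510.0275573730469, 251.55413818359375), (43.13951110839844, 11.656171798706055), 28.68462371826172) [0.8788467  0.47710425]
shift [-0.057  -0.4429  0.002 ] turn rz -0.23 ee [484.6 241.7 261.3] yaw 1.59 toolz [ 0.0024 -0.0011 -1.    ] j7 1.06
1.9 [-0.81  0.18  0.25  1.88 -0.05  1.08  1.05]
```

View pics/w1.png

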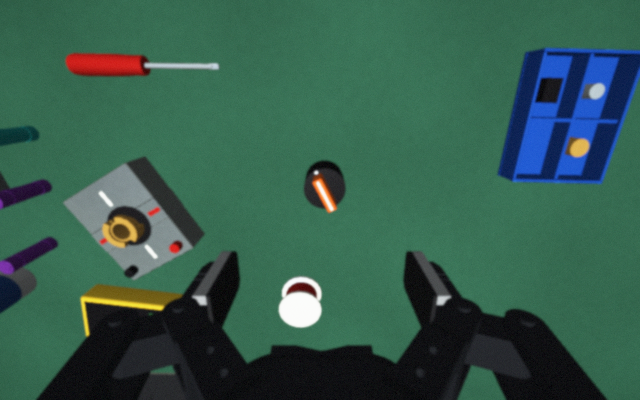

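```bash
python3 - <<'E'
from h import *
plan(515,-228,1.82,220)
E
```

```text
shift [-0.0214 -0.4702  0.0419] turn rz -0.23 ee [484.6 241.7 261.3] yaw 1.59 toolz [ 0.0024 -0.0011 -1.    ] j7 1.06
```

Call:
send_rows --deltas "-0.021 -0.47 0.042 0 0 -0.23;-0.021 -0.47 0.042 0 0 -0.23;-0.021 -0.47 0.042 0 0 -0.23;-0.021 -0.47 0.042 0 0 -0.23;-0.021 -0.47 0.042 0 0 -0.23;-0.021 -0.47 0.042 0 0 -0.23;-0.021 -0.47 0.042 0 0 -0.23;-0.021 -0.47 0.042 0 0 -0.23;-0.021 -0.47 0.042 0 0 -0.23;-0.021 -0.47 0.042 0 0 -0.23" --fingers 0.5

```text
clock: 2.95
ee_pos: [512.5, -223.8, 218.3]
tool_rot: [0.0, -0.126, 0.992, -0.001]
force: [0.8, -0.1, -0.2]
finger_gap: 42.5
grip_force: 0.0
```

Call:
send_rows --deltas "0 0 0 0 0 0;0 0 0 0 0 0;0 0 0 0 0 0"

```text
clock: 3.25
ee_pos: [513.3, -218.6, 218.3]
tool_rot: [0.0, -0.128, 0.992, 0.0]
force: [0.8, 0.5, -0.5]
finger_gap: 42.7
grip_force: 0.0
```

```bash
python3 - <<'E'
from h import *
s=sensors.get_state();p=vision.read_camera("wrist");save(p,"w2.png")
X=cloud(p,s);I=p["img"].astype(int)
m=(I[...,0]>130)&(I[...,1]<70)&(I[...,2]<70)
n,l,st,c=cv2.connectedComponentsWithStats(m.astype(np.uint8))
for i in range(1,n):
    if st[i,4]>8: print(st[i],c[i].round(1),np.nanmean(X[l==i],0).round(1), hit(p,*c[i],80,s).round(1))
plan(533,-233,1.82,150)
E
```

```text
[ 490   70   80   39 1625] [529.2  89.5] [368.2 -20.6  25.1] [378.5 -56.4  80. ]
[298 194  10   9  73] [302.1 197.9] [ 533.4 -233.2   81.9] [ 534.  -233.1   80. ]
[498 248  13   5  37] [504.3 250.1] [549.   24.7  46.7] [536.7  -3.3  80. ]
[429 265  13   5  33] [434.7 266.9] [593.3 -49.3  46.6] [576.2 -69.4  80. ]
[505 288  11   9  78] [510.4 292.2] [597.5  49.3  58.2] [585.6  28.6  80. ]
shift [-0.0153 -0.0191  0.0684] turn rz 0.009 ee [ 513.4 -218.4  218.4] yaw 1.829 toolz [ 1.e-04  4.e-04 -1.e+00] j7 2.28
```

View pics/w2.png

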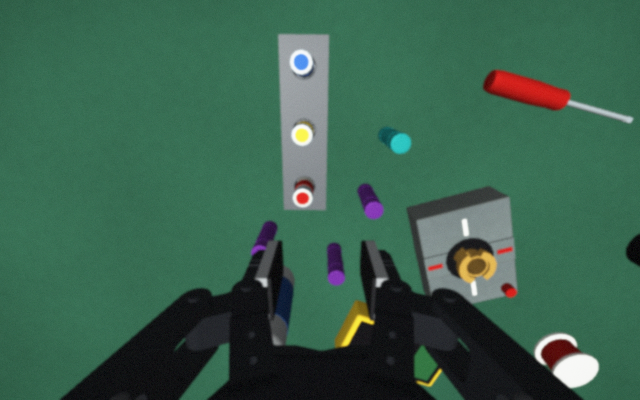

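Call:
send_rows --deltas "-0.008 -0.01 0.05 0 0 0;-0.016 -0.0195 0.09 0 0 0.009;-0.016 -0.0195 0.118 0 0 0.009;-0.016 -0.0195 0.118 0 0 0.009;-0.016 -0.0195 0.118 0 0 0.009;-0.016 -0.0195 0.118 0 0 0.009"

```text
clock: 3.9
ee_pos: [534.5, -234.3, 102.2]
tool_rot: [0.001, -0.124, 0.992, -0.0]
force: [0.4, 0.0, 0.9]
finger_gap: 42.6
grip_force: 0.0
```

```bash
python3 - <<'E'
from h import *
s=sensors.get_state();p=vision.read_camera("wrist")
X=cloud(p,s);I=p["img"].astype(int)
m=(I[...,0]>130)&(I[...,1]<70)&(I[...,2]<70)
n,l,st,c=cv2.connectedComponentsWithStats(m.astype(np.uint8))
for i in range(1,n):
    if st[i,4]>30: print(st[i],c[i].round(1),np.nanmean(X[l==i],0).round(1), hit(p,*c[i],80,s).round(1))
plan(533.7,-233,1.82,51)
E
```

```text
[615  27  25  38 606] [630.5  46.4] [370.2 -56.6  24.8] [ 390.7 -105.9   80. ]
[314 227  19  17 248] [322.9 234.6] [ 533.2 -233.2   81.8] [ 534.1 -232.9   80. ]
[608 296  22  10 101] [618.4 300.5] [549.   24.6  46.7] [532.9 -22.   80. ]
[503 321  21   8  86] [512.8 324.2] [593.2 -49.2  46.6] [569.7 -83.6  80. ]
[618 356  16  12 151] [625.5 361.3] [597.6  49.8  58.3] [580.8  14.6  80. ]
shift [0.0006 0.0016 0.0513] turn rz -0.002 ee [ 534.5 -234.4  102.3] yaw 1.818 toolz [ 2.7e-03 -4.0e-04 -1.0e+00] j7 2.39
```

Call:
send_rows --deltas "0.0006 0.0014 0.03 0 0 0;0.0006 0.0014 0.051 0 0 0;0.0006 0.0014 0.051 0 0 0;0.0006 0.0014 0.051 0 0 0;0.0006 0.0014 0.051 0 0 0"

```text
clock: 4.45
ee_pos: [533.6, -233.6, 51.0]
tool_rot: [0.001, -0.123, 0.992, -0.0]
force: [-0.1, -0.1, 0.1]
finger_gap: 42.1
grip_force: 0.0
```

Call:
send_rows --deltas "0 0 0 0 0 0;0 0 0 0 0 0;0 0 0 0 0 0;0 0 0 0 0 0;0 0 0 0 0 0;0 0 0 0 0 0;0 0 0 0 0 0" --fingers 0

```text
clock: 5.15
ee_pos: [533.3, -233.4, 50.5]
tool_rot: [0.001, -0.123, 0.992, -0.0]
force: [-0.8, 1.4, 11.7]
finger_gap: 18.7
grip_force: 58.2
```

Call:
send_rows --deltas "0 0 -0.04 0 0 0;0 0 -0.08 0 0 0;0 0 -0.1 0 0 0;0 0 -0.1 0 0 0;0 0 -0.1 0 0 0"

```text
clock: 5.65
ee_pos: [532.8, -233.0, 149.6]
tool_rot: [0.0, -0.123, 0.992, 0.0]
force: [-0.2, -0.4, -1.3]
finger_gap: 18.1
grip_force: 59.6
```

```bash
python3 - <<'E'
from h import *
s=sensors.get_state();p=vision.read_camera("wrist");X=cloud(p,s);save(p,"w3.png")
# flange top points
m=(abs(X[...,2]-66)<4)&(np.hypot(X[...,0]-571,X[...,1]+12)<26)
Q=X[m];A=np.c_[2*Q[:,:2],np.ones(len(Q))]
print(m.sum(),Q.mean(0),cv2.minEnclosingCircle(Q[:,:2].astype(np.float32)),np.percentile(Q[:,2],[5,50,95]))
I=p["img"].astype(int);w=(I.min(-1)>170)&(abs(X[...,2]-46)<4)&(np.hypot(X[...,0]-571,X[...,1]+12)<60)
n,l,st,c=cv2.connectedComponentsWithStats(w.astype(np.uint8))
for i in range(1,n):
    if st[i,4]>15: print(st[i],np.nanmean(X[l==i],0).round(1))
plan(571,-12,1.82,150)
E
```

```text
1023 [570.37284585 -12.46300841  65.38977592] ((570.6494750976562, -11.837089538574219), 22.657501220703125) [62.61688479 65.93716952 67.08817184]
[518 231   9  22 156] [532.5 -35.   46.5]
[525 311   7  14  83] [612.6  12.5  46.5]
shift [-0.0916  0.2047 -0.0011] turn rz -0.002 ee [ 532.4 -232.9  148.9] yaw 1.818 toolz [-4.e-04  3.e-04 -1.e+00] j7 2.35
```

Call:
send_rows --deltas "-0.022 0.048 0 0 0 0;-0.044 0.096 0 0 0 0;-0.066 0.144 0 0 0 0;-0.085 0.19 0 0 0 0;-0.0916 0.2047 0 0 0 0;-0.0916 0.2047 0 0 0 0;-0.0916 0.2047 0 0 0 0;-0.0916 0.2047 0 0 0 0"

```text
clock: 6.5
ee_pos: [570.9, -13.6, 148.7]
tool_rot: [-0.001, -0.123, 0.992, -0.0]
force: [0.6, 0.1, -1.0]
finger_gap: 18.3
grip_force: 59.7
```

```bash
python3 - <<'E'
from h import *
s=sensors.get_state();p=vision.read_camera("wrist");X=cloud(p,s);save(p,"w4.png")
m=(abs(X[...,2]-66)<4)&(np.hypot(X[...,0]-571,X[...,1]+12)<26)
Q=X[m]
print(m.sum(),cv2.minEnclosingCircle(Q[:,:2].astype(np.float32)))
I=p["img"].astype(int)
for nm,w in(("w",I.min(-1)>170),("r",(I[...,0]>130)&(I[...,1]<80)&(I[...,2]<80))):
  w=w&(abs(X[...,2]-46)<4)&(np.hypot(X[...,0]-571,X[...,1]+12)<60)
  n,l,st,c=cv2.connectedComponentsWithStats(w.astype(np.uint8))
  for i in range(1,n):
    if st[i,4]>15: print(nm,st[i],np.nanmean(X[l==i],0).round(1))
plan(570.9,-12.2,1.82,111)
E
```

```text
1049 ((571.4511108398438, -11.58466625213623), 21.971105575561523)
w [300 134  15  28 220] [532.5 -35.1  46.8]
r [360 178  19   9 100] [549.1  24.8  46.8]
r [269 204  18   9  89] [593.1 -48.8  46.7]
shift [-0.0004  0.0016  0.0379] turn rz -0.004 ee [570.9 -13.8 148.9] yaw 1.816 toolz [-9.e-04 -6.e-04 -1.e+00] j7 1.93
```

View pics/w4.png

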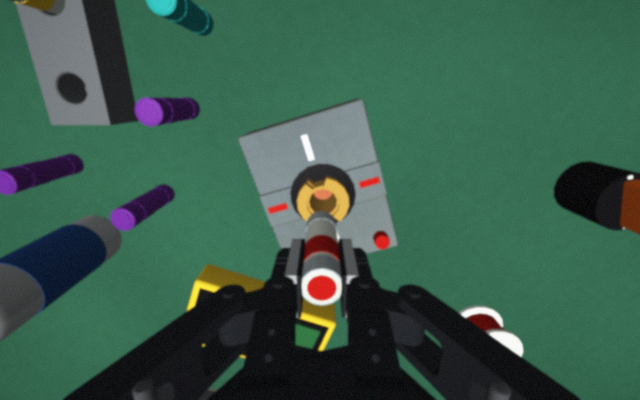

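Call:
send_rows --deltas "-0.0006 0.0016 0.02 0 0 0;-0.0006 0.0016 0.036 0 0 0;-0.0006 0.0016 0.036 0 0 0;-0.0006 0.0016 0.036 0 0 0;-0.0006 0.0016 0.036 0 0 0"

```text
clock: 7.05
ee_pos: [572.0, -11.2, 114.1]
tool_rot: [0.0, -0.123, 0.992, -0.0]
force: [-0.3, -0.0, -0.4]
finger_gap: 18.2
grip_force: 59.7
```

```bash
python3 - <<'E'
from h import *
s=sensors.get_state();p=vision.read_camera("wrist");X=cloud(p,s)
I=p["img"].astype(int);w=(I[...,0]>130)&(I[...,1]<80)&(I[...,2]<80)
n,l,st,c=cv2.connectedComponentsWithStats(w.astype(np.uint8))
for i in range(1,n):
    if st[i,4]>60: print(st[i],np.nanmean(X[l==i],0).round(1),hit(p,*c[i],s["ee_pos"][2]+29.5,s).round(1))
plan(571.1,-12.1,1.82,69)
E
```

```text
[363 187  22  12 140] [549.   24.9  46.8] [522.   -0.8 143.6]
[258 217  22  10 127] [593.  -48.9  46.8] [545.9 -40.8 143.6]
[380 253  17  16 202] [597.5  50.1  58.3] [551.6  15.3 143.6]
[308 277  27  22 483] [571.9 -10.8 145.3] [573.1 -10.5 143.6]
shift [ 0.0012 -0.0008  0.0452] turn rz -0.003 ee [572.  -11.  114.2] yaw 1.817 toolz [ 1.1e-03  1.0e-04 -1.0e+00] j7 1.96
```

Call:
send_rows --deltas "0.0012 -0.001 0 0 0 0;0.0012 -0.001 0.006 0 0 0;0.0012 -0.001 0.012 0 0 0;0.0012 -0.001 0.018 0 0 0;0.0012 -0.001 0.024 0 0 0;0.0012 -0.001 0.03 0 0 0;0.0012 -0.001 0.036 0 0 0;0.0012 -0.001 0.039 0 0 0;0.0012 -0.001 0.039 0 0 0"

```text
clock: 8.0
ee_pos: [570.4, -11.9, 73.8]
tool_rot: [-0.0, -0.123, 0.992, -0.0]
force: [0.7, 0.0, -0.4]
finger_gap: 18.3
grip_force: 59.7
```

Call:
send_rows --deltas "-0.0003 0 0.002 0 0 0;-0.0003 0 0.004 0 0 0;-0.0003 0 0.004 0 0 0;-0.0003 0 0.004 0 0 0"

```text
clock: 8.4
ee_pos: [571.0, -11.9, 70.4]
tool_rot: [0.0, -0.123, 0.992, -0.0]
force: [-0.2, 0.7, -0.8]
finger_gap: 18.3
grip_force: 59.7
```

Call:
send_rows --deltas "0 0 0 0 0 0;0 0 0 0 0 0;0 0 0 0 0 0;0 0 0 0 0 0;0 0 0 0 0 0;0 0 0 0 0 0" --fingers 0.5

```text
clock: 9.0
ee_pos: [570.9, -11.8, 70.3]
tool_rot: [-0.0, -0.123, 0.992, -0.0]
force: [-0.5, -0.0, -0.3]
finger_gap: 42.5
grip_force: 0.0
```

Call:
send_rows --deltas "0 0 -0.05 0 0 0;0 0 -0.1 0 0 0;0 0 -0.13 0 0 0;0 0 -0.13 0 0 0;0 0 -0.13 0 0 0"

```text
clock: 9.5
ee_pos: [571.1, -11.6, 200.8]
tool_rot: [0.001, -0.123, 0.992, 0.0]
force: [0.2, -0.5, -0.8]
finger_gap: 42.7
grip_force: 0.0
```

```bash
python3 - <<'E'
from h import *
s=sensors.get_state();p=vision.read_camera("wrist");X=cloud(p,s);save(p,"w5.png")
I=p["img"].astype(int);w=(I[...,0]>130)&(I[...,1]<80)&(I[...,2]<80)
n,l,st,c=cv2.connectedComponentsWithStats(w.astype(np.uint8))
for i in range(1,n):
    if st[i,4]>60: print(st[i],np.nanmean(X[l==i],0).round(1),hit(p,*c[i],99,s).round(1))
plan(490,245,2.07,200)
E
```

```text
[352 164  16   7  65] [549.   24.9  46.7] [538.5  14.9  99. ]
[315 189  12  12 112] [570.9 -11.7 100.9] [571.5 -11.5  99. ]
[364 212  13  12 113] [596.9  49.8  58. ] [581.5  38.1  99. ]
[212 370  11  13 113] [867.  -80.   58.2] [813.3 -73.1  99. ]
shift [ 1.530e-02  2.685e-01 -1.000e-04] turn rz -0.252 ee [570.6 -11.6 199.8] yaw 1.818 toolz [-5.e-04  1.e-04 -1.e+00] j7 1.9
```

Call:
send_rows --deltas "0.003 0.05 0 0 0 -0.06;0.006 0.1 0 0 0 -0.12;0.009 0.15 0 0 0 -0.18;0.012 0.2 0 0 0 -0.25;0.0153 0.25 0 0 0 -0.25;0.0153 0.2685 0 0 0 -0.25;0.0153 0.2685 0 0 0 -0.25;0.0153 0.2685 0 0 0 -0.25;0.0153 0.2685 0 0 0 -0.25"

```text
clock: 10.45
ee_pos: [490.6, 243.3, 199.6]
tool_rot: [-0.001, -0.245, 0.969, -0.0]
force: [-0.2, -0.5, -0.5]
finger_gap: 42.7
grip_force: 0.0
```

```bash
cat >> h.py <<'E'
def wing(p,s,zmin=73,zmax=90,c=(510,251)):
    X=cloud(p,s);I=p["img"].astype(int)
    b=(X[...,2]>zmin)&(X[...,2]<zmax)&(np.hypot(X[...,0]-c[0],X[...,1]-c[1])<35)
    Q=X[b][:,:2].astype(np.float32);print("wing",len(Q),np.nanmedian(X[b][:,2]),cv2.minAreaRect(Q))
    return X
E
python3 - <<'E'
from h import *
s=sensors.get_state();p=vision.read_camera("wrist");X=wing(p,s)
m=(X[...,2]>44)&(X[...,2]<56)&(np.hypot(X[...,0]-510,X[...,1]-251)<40)
print(m.sum(),cv2.minEnclosingCircle(X[m][:,:2].astype(np.float32)))
plan(510,251.5,.5+np.pi/2,100)
E
```

```text
wing 520 79.38124706614607 ((509.8575134277344, 251.7035675048828), (43.18346405029297, 11.810323715209961), 27.941699981689453)
1422 ((510.42645263671875, 252.06036376953125), 27.109161376953125)
shift [-0.021  -0.0019  0.0998] turn rz -0.005 ee [490.7 243.3 199.8] yaw 2.066 toolz [-7.e-04 -9.e-04 -1.e+00] j7 1.59
```

Call:
send_rows --deltas "-0.01 -0.001 0.05 0 0 0;-0.021 -0.002 0.09 0 0 0;-0.021 -0.002 0.11 0 0 0.004;-0.021 -0.002 0.11 0 0 0.004;-0.021 -0.002 0.11 0 0 0.004"

```text
clock: 11.0
ee_pos: [510.3, 252.1, 90.8]
tool_rot: [-0.0, -0.243, 0.97, -0.0]
force: [0.2, 0.7, 0.6]
finger_gap: 42.8
grip_force: 0.0
```

```bash
python3 - <<'E'
from h import *
s=sensors.get_state();p=vision.read_camera("wrist");X=wing(p,s)
plan(510.1,251.8,2.06,53)
E
```

```text
wing 1337 79.3061240663854 ((510.3046569824219, 251.522216796875), (44.47430419921875, 11.806842803955078), 28.59538459777832)
shift [ 0.0008 -0.0005  0.0385] turn rz 0.003 ee [510.6 252.6  91.5] yaw 2.063 toolz [ 1.e-03  5.e-04 -1.e+00] j7 1.66
```

Call:
send_rows --deltas "0.0005 -0.0005 0.02 0 0 -0.005;0.0005 -0.0005 0.038 0 0 -0.005;0.0005 -0.0005 0.038 0 0 -0.005;0.0005 -0.0005 0.038 0 0 -0.005"

```text
clock: 11.45
ee_pos: [510.2, 252.5, 53.7]
tool_rot: [0.001, -0.246, 0.969, 0.0]
force: [-0.3, 1.2, 0.8]
finger_gap: 42.7
grip_force: 0.0
```

Call:
send_rows --deltas "0 0 0 0 0 0;0 0 0 0 0 0;0 0 0 0 0 0;0 0 0 0 0 0;0 0 0 0 0 0;0 0 0 0 0 0;0 0 0 0 0 0;0 0 0 0 0 0" --fingers 0

```text
clock: 12.25
ee_pos: [510.1, 252.5, 53.1]
tool_rot: [0.0, -0.246, 0.969, 0.0]
force: [-1.2, -1.4, 8.8]
finger_gap: 10.5
grip_force: 62.4
```

```bash
python3 - <<'E'
from h import *
plan(510.1,251.8,2.06,53)
E
```

```text
shift [ 0.0003 -0.0006  0.0001] turn rz 0.009 ee [510.1 252.5  53.1] yaw 2.069 toolz [ 8.e-04  6.e-04 -1.e+00] j7 1.69
```

Call:
send_rows --deltas "0 0 -0.03 0 0 0;0 0 -0.07 0 0 0;0 0 -0.11 0 0 0;0 0 -0.135 0 0 0;0 0 -0.135 0 0 0;0 0 -0.135 0 0 0"

```text
clock: 12.85
ee_pos: [509.5, 252.5, 187.6]
tool_rot: [0.0, -0.247, 0.969, 0.0]
force: [-0.2, -0.3, -0.7]
finger_gap: 10.8
grip_force: 60.9
```

```bash
python3 - <<'E'
from h import *
s=sensors.get_state();p=vision.read_camera("wrist");e=s["ee_pos"];wing(p,s,e[2]+19,e[2]+32,e[:2])
print(s["finger_gap"],s["force"])
plan(571.1,-11.9,.537+np.pi/2,188)
E
```

```text
wing 2838 213.83286575043616 ((508.88519287109375, 253.17637634277344), (38.173828125, 37.501861572265625), 72.73391723632812)
10.826366661616902 [-0.18619702 -0.30808234 -0.69480951]
shift [ 0.0719 -0.2616 -0.0012] turn rz -0.039 ee [509.2 252.3 186.7] yaw 2.069 toolz [-7.e-04 -3.e-04 -1.e+00] j7 1.62
```

Call:
send_rows --deltas "0.013 -0.048 0 0 0 -0.01;0.026 -0.095 0 0 0 -0.02;0.039 -0.142 0 0 0 -0.03;0.052 -0.19 0 0 0 -0.039;0.065 -0.237 0 0 0 -0.039;0.0719 -0.2616 0 0 0 -0.039;0.0719 -0.2616 0 0 0 -0.039;0.0719 -0.2616 0 0 0 -0.039;0.0719 -0.2616 0 0 0 -0.039"

```text
clock: 13.8
ee_pos: [570.9, -10.6, 186.5]
tool_rot: [-0.001, -0.266, 0.964, 0.0]
force: [0.9, 0.4, -1.4]
finger_gap: 10.7
grip_force: 60.8
```

```bash
python3 - <<'E'
from h import *
s=sensors.get_state();p=vision.read_camera("wrist");save(p,"w6.png")
plan(571.1,-11.9,.537+np.pi/2,155)
E
```

```text
shift [ 0.0007 -0.0013  0.0317] turn rz 0.002 ee [571.1 -10.4 186.7] yaw 2.11 toolz [-1.2e-03  1.0e-04 -1.0e+00] j7 2.18
```

View pics/w6.png

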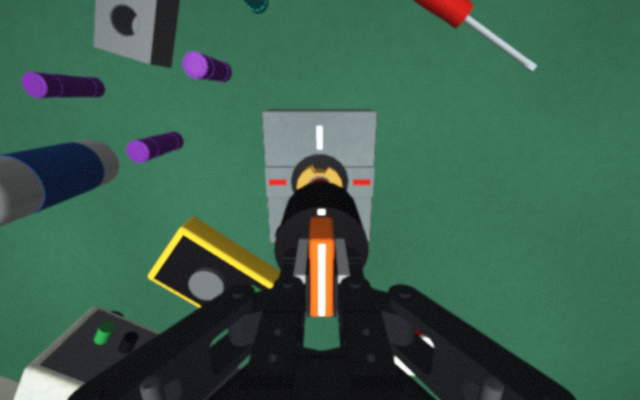

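The wing (px ≈ 321,270) is in line with the white mark (px 319,137). Lowering now.

Call:
send_rows --deltas "0.0007 -0.0013 0.01 0 0 0.002;0.0007 -0.0013 0.02 0 0 0.002;0.0007 -0.0013 0.03 0 0 0.002;0.0007 -0.0013 0.04 0 0 0.002;0.0007 -0.0013 0.05 0 0 0.002;0.0007 -0.0013 0.06 0 0 0.002;0.0007 -0.0013 0.064 0 0 0.002;0.0007 -0.0013 0.064 0 0 0.002"

```text
clock: 14.65
ee_pos: [571.2, -13.4, 122.6]
tool_rot: [-0.001, -0.264, 0.964, -0.0]
force: [1.1, -0.1, -1.1]
finger_gap: 10.8
grip_force: 60.9
```

```bash
python3 - <<'E'
from h import *
s=sensors.get_state();print(s["force"],s["ft_torque"])
plan(571.1,-11.9,.537+np.pi/2,108)
E
```

```text
[ 1.05017451 -0.06240998 -1.0858708 ] [ 0.03150979 -0.0198112   0.06984905]
shift [-0.0007  0.0013  0.0146] turn rz -0.002 ee [571.2 -13.4 122.6] yaw 2.106 toolz [-1.1e-03 -3.0e-04 -1.0e+00] j7 2.22
```

Call:
send_rows --deltas "-0.0007 0.001 0 0 0 0;-0.0007 0.001 0.004 0 0 0;-0.0007 0.001 0.008 0 0 0;-0.0007 0.001 0.012 0 0 0;-0.0007 0.001 0.015 0 0 0;-0.0007 0.001 0.015 0 0 0"

```text
clock: 15.25
ee_pos: [571.3, -12.1, 107.8]
tool_rot: [-0.0, -0.264, 0.964, 0.0]
force: [-0.5, -0.2, 0.5]
finger_gap: 11.0
grip_force: 60.9
```

Call:
send_rows --deltas "0 0 0.003 0 0 0;0 0 0.006 0 0 0;0 0 0.009 0 0 0;0 0 0.0105 0 0 0;0 0 0.0105 0 0 0;0 0 0.0105 0 0 0"

```text
clock: 15.85
ee_pos: [572.1, -12.0, 98.2]
tool_rot: [0.001, -0.264, 0.964, -0.0]
force: [-0.2, -0.4, 7.7]
finger_gap: 11.1
grip_force: 62.2
```

```bash
python3 - <<'E'
from h import *
s=sensors.get_state();print(s["force"],s["ft_torque"])
plan(571.1,-11.9,.537+np.pi/2,98)
E
```

```text
[-0.16737439 -0.4272764   7.67579425] [ 0.1018532   0.2744848  -0.00803967]
shift [0.0008 0.0006 0.0002] turn rz -0.002 ee [572.1 -12.   98.2] yaw 2.106 toolz [ 1.e-03  2.e-04 -1.e+00] j7 2.24
```

Call:
send_rows --deltas "0.0006 0 0.001 0 0 0;0.0006 0 0.002 0 0 0;0.0006 0 0.002 0 0 0;0.0006 0 0.002 0 0 0"

```text
clock: 16.25
ee_pos: [572.3, -12.3, 98.0]
tool_rot: [0.001, -0.264, 0.964, 0.0]
force: [-10.0, 1.2, 38.6]
finger_gap: 10.7
grip_force: 66.8
```

Call:
send_rows --deltas "-0.0004 0 -0.0012 0 0 0;-0.0004 0 -0.0012 0 0 0.1;-0.0004 0 -0.0012 0 0 0.2;-0.0004 0 -0.0012 0 0 0.3;-0.0004 0 -0.0012 0 0 0.4;-0.0004 0 -0.0012 0 0 0.5;-0.0004 0 -0.0012 0 0 0.6;-0.0004 0 -0.0012 0 0 0.7;-0.0004 0 -0.0012 0 0 0.8;-0.0004 0 -0.0012 0 0 0.8"

```text
clock: 17.25
ee_pos: [572.7, -12.1, 98.0]
tool_rot: [0.001, 0.134, 0.991, 0.0]
force: [-0.4, 0.1, 15.8]
finger_gap: 10.9
grip_force: 63.6
```

```bash
python3 - <<'E'
from h import *
s=sensors.get_state();print(s["force"],s["ft_torque"])
plan(571.1,-11.9,.537,98)
E
```

```text
[-0.3950142   0.11296475 15.83117018] [ 0.17043003  0.05919392 -0.04831808]
shift [ 0.0016 -0.0003  0.    ] turn rz 0.765 ee [572.7 -12.1  98. ] yaw 1.302 toolz [ 2.5e-03  2.0e-04 -1.0e+00] j7 1.56
```

Call:
send_rows --deltas "0.001 0 0 0 0 0.1;0.001 0 0 0 0 0.2;0.001 0 0 0 0 0.3;0.001 0 0 0 0 0.4;0.001 0 0 0 0 0.5;0.001 0 0 0 0 0.6;0.001 0 0 0 0 0.7;0.001 0 0 0 0 0.78;0.001 0 0 0 0 0.78;0.001 0 0 0 0 0.78"

```text
clock: 18.25
ee_pos: [571.9, -12.0, 98.1]
tool_rot: [0.001, 0.499, 0.867, 0.001]
force: [0.1, 0.7, 16.7]
finger_gap: 10.5
grip_force: 63.6
```

```bash
python3 - <<'E'
from h import *
s=sensors.get_state();print(s["force"],s["ft_torque"],s["grip_force"])
plan(571.1,-11.9,.537,98)
p=vision.read_camera("wrist");save(p,"w7.png");X=wing(p,s,119,130,(571,-12))
E
```

```text
[ 0.1076871   0.67662662 16.69900681] [ 0.18140882 -0.17271374 -0.11805687] 63.59606981277466
shift [ 0.0005 -0.0007  0.0001] turn rz -0.011 ee [571.9 -12.   98.1] yaw 0.526 toolz [ 2.8e-03  1.0e-04 -1.0e+00] j7 0.93
wing 2696 124.47026524174643 ((571.1824340820312, -11.965795516967773), (37.29055404663086, 37.81016540527344), 74.33809661865234)
```

View pics/w7.png

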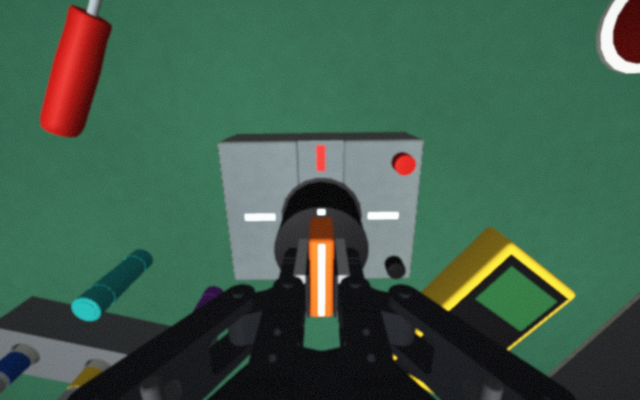

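The orange wing (px ≈ 321,275) lines up with the red mark (px 321,157). The cap is flush and still pressed (16.7 N down, 64 N grip), so I'm handing in.

```bash
python3 -c "
from cell import ticket
print(ticket.hand_in())"
```

```text
the job is handed in; nothing more can be done
None
```

The red fuse is in the well and the cap is on and twisted to the red marks. I handed the job in at about 18 s, still gripping (64 N) and pressing the cap flush; no verdict was returned.

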